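# Move a dead-weight bonding press on to the next pull head

### The job

The glue under the pull head below the press has set. Lift the brass weight off the pan and stand it aside, pull up the black spring-plunger knob, swing the press arm until its foot is over the other pull head and let the plunger snap fully home in that index hole, then stand the weight gently back on the pan so that it presses that head down. Do not shift either pull head.

Things in the scene. Friction and masses are not known exactly. Their poses are not given: they have to be found in the camera images.
- press: Bench press, fixed. Origin: on the bench under the pivot post; z up. 265x370x14 mm alloy base plate (x -0.22 to 0.045). Dark index disc, 192 mm wide, on the post, top 86 mm up. 5 brass-ringed index holes 80 mm from the pivot at arm angles -56, -28, 0, 28, 56 deg; under them 5 nests 160 mm from the pivot, each with a round grey 60 mm core slice, top 34 mm up. Angle 0 lies along the press's -x.
- press_arm (a joint): Angle of the blue swing arm about the vertical pivot, rad, counter-clockwise from above, 0 along the press's -x (start). At angle a the knob is 80 mm and the pan and foot 160 mm from the pivot in direction (-cos a, -sin a) of the press frame. Bar 32 mm wide, top 104 mm over the bench. Turns with light friction (under 2 N at the knob) once the pin is out; stops at +-1.08 rad.
- press_plunger (a joint): Lift of the plunger, m, up positive: 0 = pin fully home in a hole. The 8 mm round-nosed pin clears the index disc above 0.009; range to 0.014. A spring pulls it down with 5 N (home) to 10 N (fully up). Let go within about 2 mm of a hole it snaps in (side play 0.8 mm); farther off the nose rides on the disc at about 0.0085 and it drops in when the arm is nudged over the hole.
- press_spindle (a joint): Downward travel of the spindle that joins pan, shaft and foot, m: 0 = sprung up, foot 6 mm clear of the heads' studs; about 0.006 = the foot rests on a stud (as at the start, with the weight on); 0.012 = lower stop. The return spring lifts it when the weight is off (about 1 N); the 500 g weight overcomes it.
- knob_grip (a point): Middle of the plunger's black knob: 28 mm wide, 23 mm tall, upright axis, lifting with the plunger. Below it a 19 mm wide steel barrel, 22 mm tall, stands on the arm. Knob top 150 mm over the bench when home. Grasp from above across the sides.
- pivot (a point): Top of the hub on the pivot axis, 120 mm over the bench. The arm swings about the vertical line through it.
- pan_floor (a point): Centre of the pan's floor, on which the weight stands: a round alloy dish, 54 mm wide inside, rim 4 mm higher than the floor. 142 mm over the bench with the spindle up, 136 mm pressed down.
- foot (a point): Middle of the underside of the 24 mm black rubber foot at the spindle's lower end, straight below the pan.
- weight_rest (a point): Centre of the top of a 52 mm black rubber disc on the left front corner of the base plate, 17 mm over the bench: a handy place for the weight while the arm is swung.
- weight: Brass 500 g weight: 38 mm round body 42 mm tall with a 16 mm knob on it, 57 mm in all. Origin: centre of its underside, z up. At the start it stands on the pan, and weighs it down.
- head_set: Steel pull head under the press at the start, its glue set: 50x50 mm plate 10 mm thick with an upright 20 mm stud, 42 mm tall in all. Origin: centre of its underside, z up. It stands on a core slice, underside 34 mm over the bench.
- head_fresh: The other, identical pull head, freshly set on the core slice of another station (2 or 1 places to the left or right; the remaining slices are bare): the one to be pressed next. Origin: centre of its underside, z up. Stud top 76 mm over the bench. It stands loose in its glue: do not push it.

How it is judged:
On the way, in this order (a step that is already met when the one before it is completed fails the run):
1. the weight is off the pan, the spindle has sprung up, and the arm is still in its first hole (value of joint press_spindle below 0.002 m and distance between weight and pan_floor above 0.03 m and horizontal distance between foot and head_set below 0.006 m), for 0.2 s.
2. the plunger has been pulled clear and the arm swung off the first head, with the weight off the pan (value of joint press_plunger above 0.006 m and horizontal distance between foot and head_set above 0.02 m and value of joint press_spindle below 0.002 m), for 0.1 s.
3. the plunger is home in the hole that puts the foot over the fresh head, before the weight goes on (horizontal distance between foot and head_fresh below 0.006 m and value of joint each of press_plunger, press_spindle below 0.002 m), for 0.2 s.
At the end, for the whole second after the job is handed in: Plunger home (within 2 mm) with the foot within 6 mm of the fresh head's centre; the weight stands upright and still on the pan (within 12 mm), spindle pressed down on the head's stud (4.5 to 8.5 mm); both heads within 4 mm of where they were (horizontal distance between foot and head_fresh below 0.006 m and value of joint press_plunger below 0.002 m and value of joint press_spindle between 0.0045 and 0.0085 m and distance between weight and pan_floor below 0.012 m and angle between weight's own z axis and vertical below 0.08 rad and linear speed of weight below 0.02 m/s and distance of each of head_fresh, head_set from where it was at the start of the episode below 0.004 m); the robot touches nothing.
It fails at once if a pull head is shifted or tipped (distance of any of head_fresh, head_set from where it was at the start of the episode above 0.006 m or angle between any of head_fresh, head_set's own z axis and vertical above 0.15 rad).
It fails at once if the weight is dropped on to the pan instead of being set down (horizontal distance between weight and pan_floor below 0.03 m and distance between weight and pan_floor below 0.02 m and linear speed of weight above 0.45 m/s).
It also fails if it takes over 64 s, if anything falls off the work surface, if the arm or the gripper's body presses on something with over 40 N, if the wrist force passes 120 N, or if a joint passes its speed limit or range.

### The arm

A 6-joint arm with a two-finger parallel gripper is mounted at the origin on a cart in front of the work surface, level with it; the furniture and walls round the work are solid. World frame = base frame: x ahead of the robot, y to its left, z up, the work surface at z = 0. Lengths are in m, angles in rad, forces in N, time in s.
With the tool pointing down it reaches from about 0.375 to 0.9 m from the base axis. Payload 3.1 kg.
Tool frame: the origin (TCP) lies midway between the tips of the shut fingers; the grasp point (between the pads) lies 19 mm behind it; z points along the fingers, y is the line along which they close (so a half turn about z gives the same grasp; the last joint's range is limited). The gripper opens to 85 mm and grips with 20 to 120 N. Pads are 22 mm wide; open, the fingers measure 114 mm over their backs; the gripper's body (76 mm by 85 mm) begins 54 mm behind the grasp point. The pads swing forward as they close: fully open they stand 13 mm farther back than shut.
Start: joints at [1.052, 0.527, 1.433, -0, 1.181, -0.178], TCP at [0.209, 0.589, 0.231] pointing down, gripper open.
Joint ranges: [-3.08, 3.08], [-0.75, 2.2], [0.22, 2.44], [-1.43, 4.57], [0, 2.65], [-2.85, 2.85]. Speed limits (rad/s): [2.79, 2.79, 3.14, 3.14, 3.14, 3.14].

### API

Orientations are given as [roll, pitch, yaw] about the fixed x, y, z axes, in that order (R = Rz(yaw) Ry(pitch) Rx(roll)).
In Python, from station import ctrl, viewer, order, status gives the robot as it stands (ctrl), with the cameras (viewer), the job (order) and the readings (status).
- The arm moves only by the tool steer_hand, called after "Call:" in YAML: its name, and indented under it one key for each argument. Schema: {"type":"object","properties":{"steps":{"type":"array","items":{"type":"object","properties":{"x":{"type":"number"},"y":{"type":"number"},"z":{"type":"number"},"wx":{"type":"number"},"wy":{"type":"number"},"wz":{"type":"number"}},"additionalProperties":false},"minItems":1,"maxItems":10},"finger_gap":{"type":"number"},"force":{"type":"number"},"only":{"type":"string"},"quiet":{"type":"boolean"},"lines":{"type":"string"}},"required":["steps"],"additionalProperties":false}. steps is a list of rows, 1 to 10 of them, each an object with the fields x, y, z (the shift in shares of the most that a row can go, 1 being 50 mm), wx, wy, wz (a rotation vector in a scale on which 1.0 is 2 rad); a field left out counts as zero; each row shifts and turns the commanded pose from where the row before left it, along the tool's axes as they then stand; what a row does not reach is not made up. A row lasts 1/10 s, in which the tool goes at most 0.05 m and 0.15 rad, less where a joint would pass 70% of its speed; a pose out of reach is approached as far as the arm can. finger_gap is the finger opening in m, set as the call begins (left out keeps the last). The fingers move at their own pace and stop on an object; force is the grip in N (left out, the last holds). Time passes only in rows, so rows that do not move let the fingers close. The tool returns the time, the measured TCP pose, the force, the opening and the grip force at its end. only (a regular expression) keeps the lines of the reply that match it, lines (a string "A,B") keeps lines A to B, and quiet returns only ok. A shift or turn number past 1, either way, is cut back to 1. Input that does not fit is refused with a message, and nothing moves.
- status.sense(): the state, without advancing time (a new reading comes with each control period).
- viewer.camera(name): name is "side" or "top"; returns a dict with "frame" (400x640x3 uint8, blue, green, red), "z_map" (400x640 float32, m along the optical axis (not along the pixel's ray), 0 where there is no reading), "camera_matrix" (3x3 intrinsics, pixels), "extrinsics" (4x4, takes a point from camera to world coordinates). Camera axes: x right, y down, z forward; pixel columns grow to the right and rows downward; lengths in m; the calibration is good to about 2 mm. A picture is of the moment at which its call begins.
- order.job_done(): hands the job in; it is judged then, once.
The state is a dict: "clock": time; "joints": joint angles; "qd": joint speeds; "joint_torque": joint torques, N m; "tcp_pos": TCP position; "eef_rot": TCP orientation; "force": force on the tool from outside, world axes, zero at the start; "ft_torque": the same for the moment, N m; "gripper_width": finger opening in m; "finger_force": force on a finger pad.
Only numpy, scipy, OpenCV 4.12 (cv2) and the standard library are available. Lean on these libraries where they do the work, as an engineer would, in place of code of your own. Each camera call takes 0.05 s, during which the arm holds its last target. There are 200 camera calls.

## Working session

There is one attempt and no reset: what is moved stays moved. The work goes in short steps, Python scripts to look and compute and a tool call to move; the robot and the scene stay as the last step left them, time stands still between calls to the robot, and variables do not carry over. Pictures are saved under pics/ and viewed, at most 10 in all, crops included, and the job is handed in when it is done.

```bash
ls; mkdir -p pics; python3 - <<'E'
from station import ctrl, viewer, order, status
import cv2,numpy as np
for n in ("side","top"):
    c=viewer.camera(n); cv2.imwrite(f"pics/{n}0.png",c["frame"]); np.savez(f"{n}0.npz",**c)
    print(n,c["camera_matrix"].round(1).tolist(),c["extrinsics"].round(3).tolist())
print(status.sense())
E
```

```text
pics
station.py
side [[462.3, 0.0, 310.0], [0.0, 462.3, 209.3], [0.0, 0.0, 1.0]] [[0.987, -0.104, 0.124, 0.466], [-0.162, -0.635, 0.755, -0.541], [-0.0, -0.765, -0.644, 0.667], [0.0, 0.0, 0.0, 1.0]]
top [[450.9, 0.0, 327.7], [0.0, 450.9, 200.7], [0.0, 0.0, 1.0]] [[-0.011, -0.993, 0.118, 0.458], [-1.0, 0.011, 0.0, 0.093], [-0.001, -0.118, -0.993, 0.951], [0.0, 0.0, 0.0, 1.0]]
{'clock': 0.1, 'joints': array([ 1.05148512e+00,  5.28380733e-01,  1.43377138e+00, -1.31505499e-05,
        1.18141303e+00, -1.78467817e-01]), 'qd': array([-0.00050828, -0.00300053, -0.00234472,  0.00172283, -0.00101563,
        0.0006343 ]), 'joint_torque': array([ 3.46662828e-04, -4.43312180e+01, -1.78587556e+01, -2.03804079e-04,
        3.81136357e-03,  1.78115562e-05]), 'tcp_pos': array([0.20855732, 0.58849125, 0.23042774]), 'eef_rot': array([-3.13964934e+00, -3.38196251e-04,  2.80075394e+00]), 'force': array([-0.06876623, -0.56246041,  0.62325108]), 'ft_torque': array([-0.00740538, -0.03323714,  0.06557642]), 'finger_force': 0.0, 'gripper_width': 0.0850402546544333}
```

View pics/top0.png

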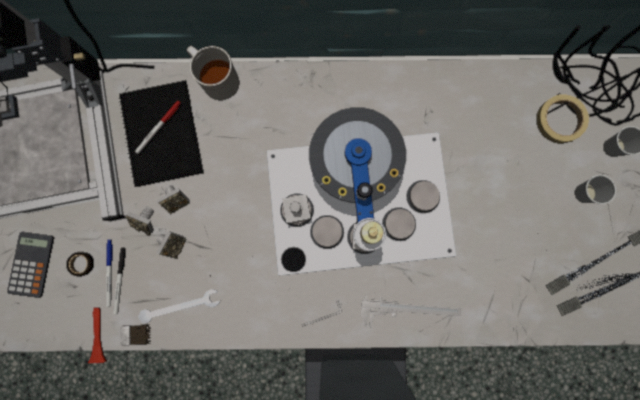

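View pics/side0.png

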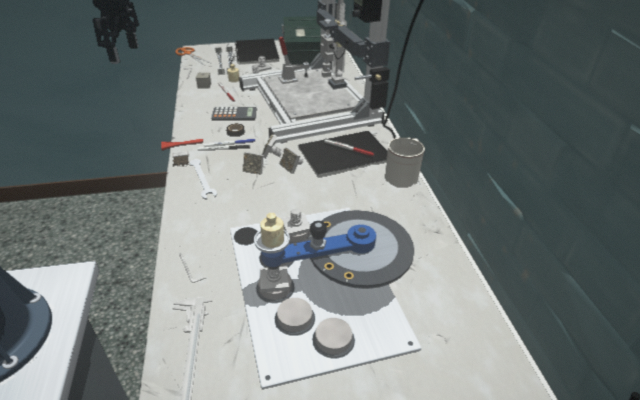

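Top view: pivot (358,151), knob (365,190), weight (372,231), rest disc (293,260), fresh head (295,209), two places to the left. Side view: weight top (272,218), knob (318,229), pivot (362,233). Next I'll enlarge both.

```bash
python3 - <<'E'
import cv2,numpy as np
t=cv2.imread("pics/top0.png")[130:280,260:460]; cv2.imwrite("pics/topc.png",cv2.resize(t,None,fx=4,fy=4,interpolation=cv2.INTER_CUBIC))
s=cv2.imread("pics/side0.png")[200:350,225:425]; cv2.imwrite("pics/sidec.png",cv2.resize(s,None,fx=4,fy=4,interpolation=cv2.INTER_CUBIC))
E
```

```text
(no output)
```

View pics/topc.png

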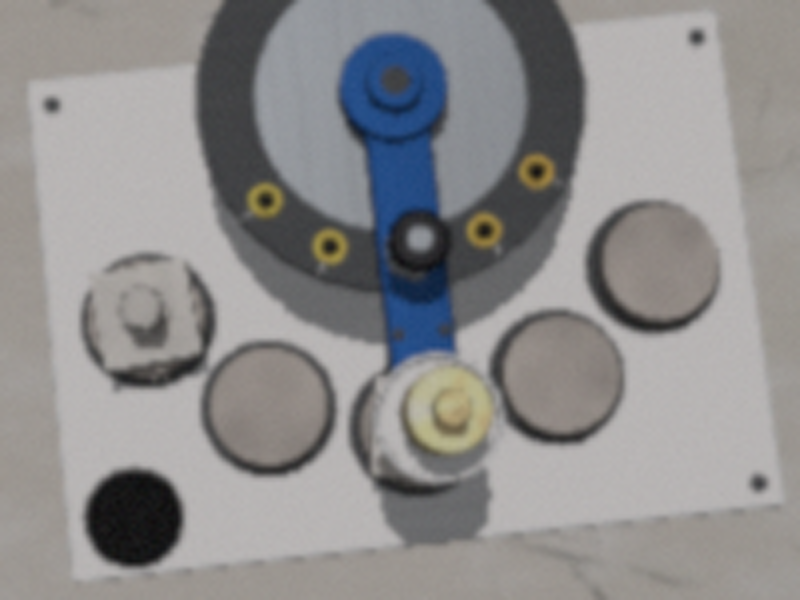

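View pics/sidec.png

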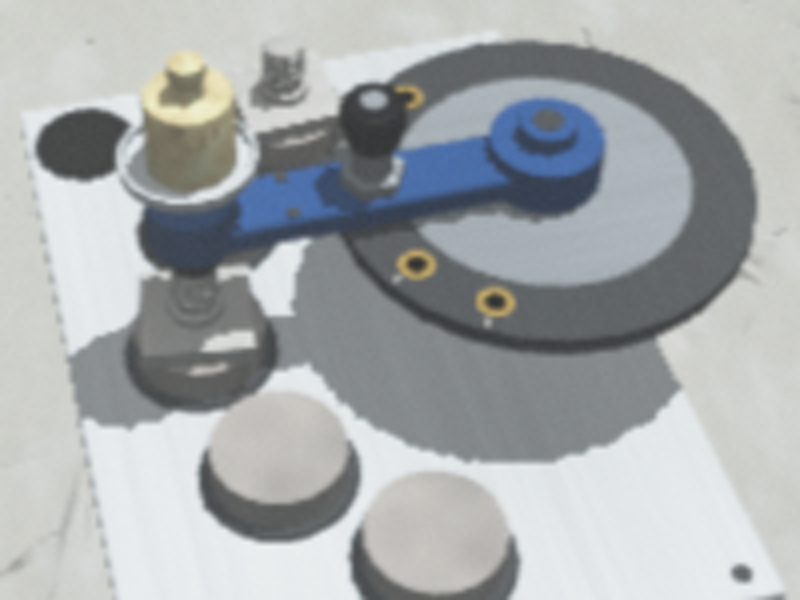

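The crops show, in 4x crop pixels. Top: pivot (396,79), knob top (420,238), weight knob (455,403), rest (134,517), fresh stud (141,308), holes (265,201), (330,247), (485,231), (537,172). Side: pivot (547,120), knob top (372,99), weight knob top (186,62), rest (83,144), fresh stud top (281,44), holes (416,264), (495,301). I'll triangulate these.

```bash
cat > h.py <<'E'
import numpy as np,cv2
def ray(c,u,v):
    K,E=c["camera_matrix"],c["extrinsics"]
    d=E[:3,:3]@np.linalg.solve(K,[u,v,1.]); return E[:3,3],d
def atz(c,u,v,z):
    o,d=ray(c,u,v); return o+d*(z-o[2])/d[2]
def tri(c1,p1,c2,p2):
    o1,d1=ray(c1,*p1);o2,d2=ray(c2,*p2)
    t=np.linalg.lstsq(np.c_[d1,-d2],o2-o1,rcond=None)[0]
    a,b=o1+t[0]*d1,o2+t[1]*d2; return (a+b)/2,np.linalg.norm(a-b)
E
python3 - <<'E'
from h import *
np.set_printoptions(precision=4,suppress=True)
t=dict(np.load("top0.npz"));s=dict(np.load("side0.npz"))
f=lambda p,o:((p[0]+.5)/4-.5+o[0],(p[1]+.5)/4-.5+o[1])
T=lambda p:f(p,(260,130)); S=lambda p:f(p,(225,200))
for n,a,b,z in [("pivot",(396,79),(547,120),.12),("knobtop",(420,238),(372,99),.15),("wknob",(455,403),(186,62),.193),("rest",(134,517),(83,144),.017),("stud",(141,308),(281,44),.076),("hole28",(485,231),(416,264),.086),("hole56",(537,172),(495,301),.086)]:
    print(n,*tri(t,T(a),s,S(b)),"top@z",atz(t,*T(a),z),"side@z",atz(s,*S(b),z))
for h in [(265,201),(330,247)]: print(atz(t,*T(h),.086))
for h in [(148,320),(269,407),(559,375),(655,265)]: print("slice",atz(t,*T(h),.034))
E
```

```bash
cat >> h.py <<'E'
def rows(p,psi):  # tool-axis deltas from sensed pose to (p,psi), tool down
    from station import ctrl, viewer, order, status
    s=status.sense(); y=s["eef_rot"][2]; d=np.array(p)-s["tcp_pos"]
    dps=(psi-y+np.pi)%(2*np.pi)-np.pi
    c,n=np.cos(y),np.sin(y)
    print("tcp",s["tcp_pos"].round(4),"rot",s["eef_rot"].round(4),"w",round(float(s["gripper_width"]),4),"F",s["force"].round(1))
    print("translate-first dx dy dz",np.round([c*d[0]+n*d[1],n*d[0]-c*d[1],-d[2]],4),"rz",round(-dps,4))
E
python3 - <<'E'
from h import *
from scipy.optimize import least_squares
a=np.radians([-56,-28,28,56])
H=np.array([[.6016,.0962],[.5787,.065],[.5857,-.0104],[.6144,-.0364]])
N=np.array([[.5493,.1568],[.5043,.0955],[.5189,-.0522],[.5748,-.1031]])
def m(p,a,r): return np.c_[p[0]-r*np.cos(a+p[2]),p[1]-r*np.sin(a+p[2])]
f=lambda p:np.r_[(m(p,a,.08)-H).ravel(),(m(p,a,.16)-N).ravel(),m(p,np.zeros(1),.08).ravel()-[.5731,.0265],p[:2]-[.653,.0335]]
r=least_squares(f,[.65,.03,.1]);p=r.x;print(p,np.abs(r.fun).max())
for A in (0,-56): print(A,m(p,np.radians([A]),.08),m(p,np.radians([A]),.16))
P=m(p,np.zeros(1),.16)[0]
rows([P[0],P[1],.27],np.pi+p[2])
E
```

```text
[0.65226101 0.03439692 0.09411274] 0.0029700117546452576
0 [[0.57261503 0.02687901]] [[0.49296906 0.0193611 ]]
-56 [[0.60149091 0.09622246]] [[0.55072082 0.15804801]]
tcp [0.2086 0.5885 0.2304] rot [-3.1396e+00 -3.0000e-04  2.8008e+00] w 0.085 F [-0.1 -0.6  0.6]
translate-first dx dy dz [-0.4583 -0.4413 -0.0396] rz -0.435
```

Careful with the scale: shifts go in shares of 50 mm and turns go in shares of 2 rad. That gives: -0.028 m is -0.56, -0.027 m is -0.54.

Call:
steer_hand:
  steps:
    - {"x":-0.56, "y":-0.54, "z":-0.08}
    - {"x":-0.56, "y":-0.54, "z":-0.08}
    - {"x":-0.56, "y":-0.54, "z":-0.08}
    - {"x":-0.56, "y":-0.54, "z":-0.08}
    - {"x":-0.56, "y":-0.54, "z":-0.08}
    - {"x":-0.56, "y":-0.54, "z":-0.08}
    - {"x":-0.56, "y":-0.54, "z":-0.08}
    - {"x":-0.56, "y":-0.54, "z":-0.08}
    - {"x":-0.56, "y":-0.54, "z":-0.08}
    - {"x":-0.56, "y":-0.54, "z":-0.08}
  finger_gap: 0.085
  force: 40

```text
clock: 1.1
tcp_pos: [0.3827, 0.2395, 0.2713]
eef_rot: [-3.141, -0.0, 2.801]
force: [0.6, -0.4, 0.2]
gripper_width: 0.0854
finger_force: 0.0
```

Call:
steer_hand:
  steps:
    - {"x":-0.56, "y":-0.54}
    - {"x":-0.56, "y":-0.54}
    - {"x":-0.56, "y":-0.54}
    - {"x":-0.56, "y":-0.54}
    - {"x":-0.56, "y":-0.54}
    - {"x":-0.56, "y":-0.54}
    - {"wz":-0.0725}
    - {"wz":-0.0725}
    - {"wz":-0.0725}
    - {}

```text
clock: 2.1
tcp_pos: [0.4864, 0.032, 0.2709]
eef_rot: [3.141, -0.001, -3.048]
force: [-0.4, -0.6, 0.4]
gripper_width: 0.0851
finger_force: 0.0
```

```bash
python3 -c "
from h import *
rows([.495,.018,.147],np.pi+.094)"
```

```text
tcp [0.4864 0.032  0.2709] rot [ 3.1413e+00 -1.0000e-03 -3.0480e+00] w 0.0851 F [-0.4 -0.6  0.4]
translate-first dx dy dz [-0.0073 -0.0148  0.1239] rz -0.0005
```

Scaled: 0.03 m is 0.6, 0.02 m is 0.4.

Call:
steer_hand:
  steps:
    - {"x":-0.14, "y":-0.3}
    - {"z":0.6}
    - {"z":0.6}
    - {"z":0.6}
    - {"z":0.4}
    - {"z":0.2}
    - {"z":0.16}
    - {}
    - {}

```text
clock: 3.0
tcp_pos: [0.4959, 0.0176, 0.1439]
eef_rot: [-3.141, 0.002, -3.048]
force: [-0.6, 0.1, 0.4]
gripper_width: 0.0852
finger_force: 0.0
```

```bash
python3 - <<'E'
from h import *
from station import ctrl, viewer, order, status
s=viewer.camera("side");print(status.sense()["tcp_pos"])
t=viewer.camera("top")
a=cv2.resize(s["frame"][170:320,215:365],None,fx=3.6,fy=3.6);b=cv2.resize(t["frame"][150:270,310:430],None,fx=2.1,fy=3.6*1.25)
b=cv2.resize(t["frame"][160:270,320:375],None,fx=540/110,fy=540/110)
cv2.imwrite("pics/g1.png",np.hstack([a,b[:540,:250]]))
E
```

```text
[0.49591138 0.01767396 0.14416586]
```

View pics/g1.png

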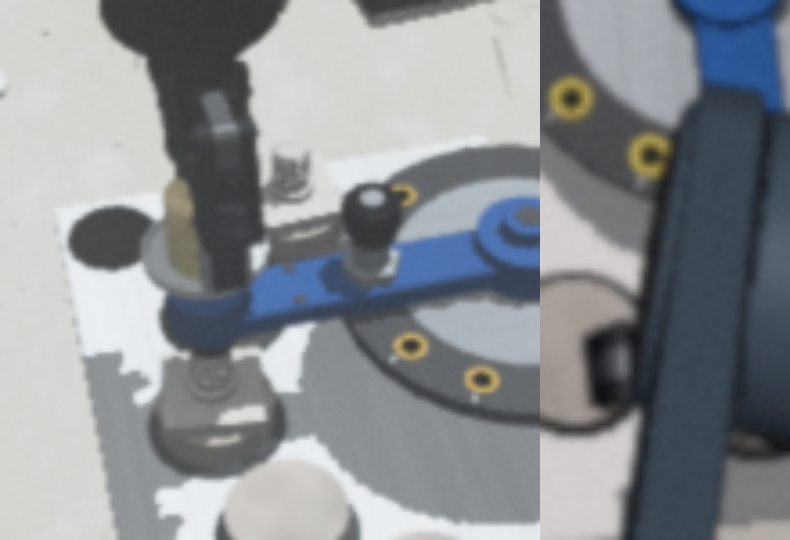

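The fingers straddle the weight, tips just above the pan rim. Weight's left edge is at crop pixel (166,235), near finger at (230,250); the offset matches the camera's skew. Closing now.

Call:
steer_hand:
  steps:
    - {}
    - {}
    - {}
    - {}
    - {}
    - {}
    - {}
    - {}
  finger_gap: 0
  force: 45

```text
clock: 3.9
tcp_pos: [0.4954, 0.0172, 0.1438]
eef_rot: [-3.14, 0.001, -3.047]
force: [-1.3, -3.3, 5.3]
gripper_width: 0.0344
finger_force: 46.0
```

Call:
steer_hand:
  steps:
    - {"z":-0.1}
    - {"z":-0.3}
    - {"z":-0.4}
    - {"z":-0.4}
    - {"z":-0.4}
    - {}
    - {}
    - {}

```text
clock: 4.7
tcp_pos: [0.4937, 0.0183, 0.2217]
eef_rot: [3.14, -0.004, -3.047]
force: [-0.4, 0.6, -4.5]
gripper_width: 0.0346
finger_force: 45.7
```

```bash
python3 - <<'E'
from h import *
from station import ctrl, viewer, order, status
rows([.4485,.1645,.2],np.pi+.094)
t=viewer.camera("top");s=viewer.camera("side")
a=cv2.resize(s["frame"][150:300,215:365],None,fx=3.6,fy=3.6)
cv2.imwrite("pics/g2.png",a)
E
```

```text
tcp [0.4937 0.0183 0.2217] rot [ 3.1402 -0.0036 -3.0475] w 0.0346 F [-0.4  0.6 -4.5]
translate-first dx dy dz [0.0312 0.1498 0.0217] rz 0.0001
```

View pics/g2.png

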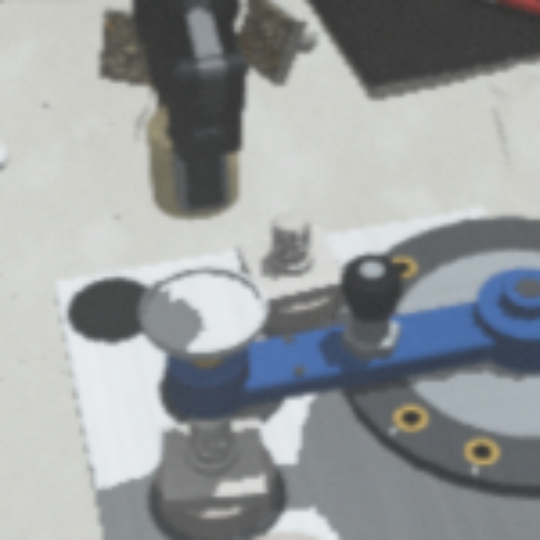

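The weight hangs upright in the fingers at crop pixel (195,170), and the pan (203,312) is clear and sprung up. Moving to the rest disc.

Scaled: 0.04 m is 0.8, 0.03 m is 0.6.

Call:
steer_hand:
  steps:
    - {"x":0.12, "y":0.6}
    - {"x":0.12, "y":0.6}
    - {"x":0.12, "y":0.6}
    - {"x":0.12, "y":0.6}
    - {"x":0.12, "y":0.6}
    - {"z":0.6}
    - {"z":0.8}
    - {"z":0.8}
    - {"z":0.6}
    - {"z":0.4}

```text
clock: 5.8
tcp_pos: [0.4498, 0.1643, 0.0605]
eef_rot: [-3.142, -0.004, -3.048]
force: [0.2, 0.4, -4.2]
gripper_width: 0.0347
finger_force: 46.0
```

Call:
steer_hand:
  steps:
    - {"z":0.3}
    - {"z":0.2}
    - {"z":0.1}
    - {"z":0.04}
    - {}
    - {}

```text
clock: 6.4
tcp_pos: [0.4517, 0.1645, 0.032]
eef_rot: [3.142, 0.002, -3.047]
force: [0.2, 0.4, -5.2]
gripper_width: 0.0343
finger_force: 46.1
```

```bash
python3 -c "
from h import *
rows([.4485,.1645,.025],np.pi+.094)"
```

```text
tcp [0.4517 0.1645 0.032 ] rot [ 3.1416e+00  1.6000e-03 -3.0474e+00] w 0.0343 F [ 0.2  0.4 -5.2]
translate-first dx dy dz [0.0031 0.0003 0.007 ] rz 0.0002
```

Scaled: 0.002 m is 0.04, 0.001 m is 0.02.

Call:
steer_hand:
  steps:
    - {"z":0.04}
    - {"z":0.02}
    - {"z":0.02}
    - {"z":0.02}
    - {}

```text
clock: 6.9
tcp_pos: [0.451, 0.1644, 0.0262]
eef_rot: [3.142, -0.0, -3.047]
force: [-0.4, -0.4, -4.2]
gripper_width: 0.0344
finger_force: 46.1
```

Call:
steer_hand:
  steps:
    - {"z":0.02}
    - {"z":0.02}
    - {}

```text
clock: 7.2
tcp_pos: [0.4512, 0.1644, 0.0254]
eef_rot: [-3.142, 0.001, -3.047]
force: [-0.9, -0.2, 6.9]
gripper_width: 0.0344
finger_force: 47.4
```

Call:
steer_hand:
  steps:
    - {}
    - {}
    - {}
    - {}
    - {}
  finger_gap: 0.085

```text
clock: 7.7
tcp_pos: [0.4512, 0.1644, 0.0243]
eef_rot: [3.142, 0.0, -3.047]
force: [0.0, -0.0, 0.3]
gripper_width: 0.0848
finger_force: 0.0
```

Call:
steer_hand:
  steps:
    - {"z":-0.4}
    - {"z":-0.6}
    - {"z":-0.8}
    - {"z":-0.8}
    - {"z":-0.6}
    - {}
    - {}

```text
clock: 8.4
tcp_pos: [0.4511, 0.1644, 0.1847]
eef_rot: [3.142, 0.001, -3.047]
force: [0.7, 0.6, -1.0]
gripper_width: 0.0849
finger_force: 0.0
```

```bash
python3 - <<'E'
from h import *
from station import ctrl, viewer, order, status
rows([.5727,.0267,.2],np.pi+.094)
t=viewer.camera("top")
cv2.imwrite("pics/t2.png",cv2.resize(t["frame"][130:280,260:460],None,fx=4,fy=4,interpolation=cv2.INTER_CUBIC)); np.savez("top2.npz",**t)
s=viewer.camera("side");np.savez("side2.npz",**s)
E
```

```text
tcp [0.4511 0.1644 0.1847] rot [ 3.1416e+00  1.3000e-03 -3.0474e+00] w 0.0849 F [ 0.7  0.6 -1. ]
translate-first dx dy dz [-0.1081 -0.1485 -0.0153] rz 0.0002
```

View pics/t2.png

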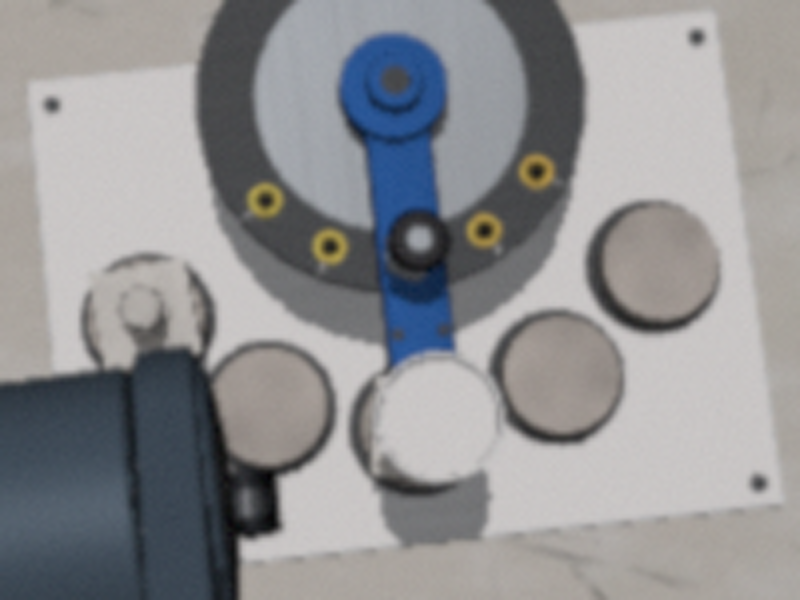

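The empty pan is at crop pixel (438,420) and the arm is still in its hole, with the fresh head untouched at (141,308). Next, the knob.

Scaled: -0.03 m is -0.6, -0.0285 m is -0.57.

Call:
steer_hand:
  steps:
    - {"x":-0.44, "y":-0.6, "z":-0.06}
    - {"x":-0.44, "y":-0.6, "z":-0.06}
    - {"x":-0.44, "y":-0.6, "z":-0.06}
    - {"x":-0.44, "y":-0.6, "z":-0.06}
    - {"x":-0.4, "y":-0.57, "z":-0.06}
    - {}
    - {}

```text
clock: 9.2
tcp_pos: [0.5716, 0.0263, 0.1972]
eef_rot: [3.14, -0.004, -3.049]
force: [-1.0, 0.1, 0.8]
gripper_width: 0.0852
finger_force: 0.0
```

```bash
python3 - <<'E'
from h import *
rows([.5727,.0267,.119],np.pi+.094)
t=dict(np.load("top2.npz"))
print(atz(t,(438.5)/4-.5+260,(420.5)/4-.5+130,.146))
E
```

```text
tcp [0.5716 0.0263 0.1972] rot [ 3.1402 -0.0043 -3.0491] w 0.0852 F [-1.   0.1  0.8]
translate-first dx dy dz [-0.0012  0.0003  0.0782] rz -0.0015
[0.49203057 0.01998982 0.146     ]
```

Scaled: 0.02 m is 0.4, 0.01 m is 0.2.

Call:
steer_hand:
  steps:
    - {"x":-0.02, "z":0.4}
    - {"z":0.4}
    - {"z":0.4}
    - {"z":0.2}
    - {"z":0.16}
    - {}
    - {}

```text
clock: 9.9
tcp_pos: [0.5737, 0.027, 0.1216]
eef_rot: [-3.142, 0.0, -3.047]
force: [0.6, -0.8, -0.5]
gripper_width: 0.085
finger_force: 0.0
```

Call:
steer_hand:
  steps:
    - {}
    - {}
    - {}
    - {}
    - {}
    - {}
    - {}
    - {}
    - {}
  finger_gap: 0
  force: 60

```text
clock: 10.8
tcp_pos: [0.5739, 0.0265, 0.122]
eef_rot: [-3.141, 0.001, -3.047]
force: [-1.3, -0.7, 5.8]
gripper_width: 0.0263
finger_force: 58.9
```

Scaled: -0.004 m is -0.08, -0.0035 m is -0.07.

Call:
steer_hand:
  steps:
    - {"z":-0.08}
    - {"z":-0.08}
    - {"z":-0.07}
    - {}
    - {}

```text
clock: 11.3
tcp_pos: [0.5737, 0.0266, 0.1323]
eef_rot: [-3.141, -0.0, -3.048]
force: [2.8, -2.3, -9.8]
gripper_width: 0.0264
finger_force: 59.4
```

Scaled: 0.0078 m is 0.156, -0.001 m is -0.02, 0.098 rad / 2 = 0.049.

Call:
steer_hand:
  steps:
    - {"z":-0.02}
    - {"x":-0.008, "y":0.156, "wz":0.049}
    - {"x":-0.008, "y":0.156, "wz":0.049}
    - {"x":-0.008, "y":0.156, "wz":0.049}
    - {"x":-0.008, "y":0.156, "wz":0.049}
    - {"x":-0.008, "y":0.156, "wz":0.049}
    - {}

```text
clock: 12.0
tcp_pos: [0.5797, 0.0651, 0.1335]
eef_rot: [-3.141, 0.0, 2.747]
force: [3.6, -3.8, -9.5]
gripper_width: 0.026
finger_force: 59.8
```

```bash
python3 -c "
from h import *
rows([.6015,.0962,.133],np.pi+.094-.9774)
from station import ctrl, viewer, order, status
p=status.sense()['tcp_pos'][:2]-[.65226,.0344]; print(np.hypot(*p),np.degrees(np.arctan2(-p[1],-p[0])-.094))"
```

```text
tcp [0.5797 0.0651 0.1335] rot [-3.1408e+00  4.0000e-04  2.7466e+00] w 0.026 F [ 3.6 -3.8 -9.5]
translate-first dx dy dz [-0.0081  0.0371  0.0005] rz 0.4884
0.07875997810837916 -28.311357707675317
```

Scaled: 0.0078 m is 0.156, -0.0004 m is -0.008, 0.098 rad / 2 = 0.049.

Call:
steer_hand:
  steps:
    - {"x":-0.008, "y":0.156, "wz":0.049}
    - {"x":-0.008, "y":0.156, "wz":0.049}
    - {"x":-0.008, "y":0.156, "wz":0.049}
    - {"x":-0.008, "y":0.156, "wz":0.049}
    - {"x":-0.008, "y":0.156, "wz":0.0485}
    - {}
    - {}

```text
clock: 12.7
tcp_pos: [0.6024, 0.0953, 0.1334]
eef_rot: [-3.141, 0.0, 2.26]
force: [4.4, -2.9, -9.5]
gripper_width: 0.0264
finger_force: 59.9
```

```bash
python3 - <<'E'
from h import *
rows([.6015,.0962,.133],np.pi+.094-.9774)
from station import ctrl, viewer, order, status
p=status.sense()['tcp_pos'][:2]-[.65226,.0344]; print(np.hypot(*p),np.degrees(np.arctan2(-p[1],-p[0])-.094))
E
```

```text
tcp [0.6024 0.0953 0.1334] rot [-3.1407e+00  1.0000e-04  2.2604e+00] w 0.0264 F [ 4.4 -2.9 -9.5]
translate-first dx dy dz [ 0.0012 -0.0001  0.0004] rz 0.0022
0.07875055743899562 -56.09423781959592
```

Scaled: 0.003 m is 0.06, 0.002 m is 0.04.

Call:
steer_hand:
  steps:
    - {"z":0.06}
    - {"z":0.04}
    - {"z":0.02}
    - {"z":0.02}
    - {}

```text
clock: 13.2
tcp_pos: [0.6025, 0.0955, 0.1269]
eef_rot: [-3.141, 0.0, 2.258]
force: [3.3, -4.7, -6.6]
gripper_width: 0.0265
finger_force: 60.1
```

The spring force fell smoothly to 6.6 N with the lift at about 5 mm, so the pin has entered the hole. I'll lower the rest and let go.

Scaled: 0.002 m is 0.04, 0.0015 m is 0.03.

Call:
steer_hand:
  steps:
    - {"z":0.04}
    - {"z":0.03}
    - {"z":0.02}
    - {}
    - {}

```text
clock: 13.7
tcp_pos: [0.6026, 0.0955, 0.1226]
eef_rot: [-3.141, 0.0, 2.257]
force: [2.6, -4.2, -5.8]
gripper_width: 0.0261
finger_force: 60.2
```

Call:
steer_hand:
  steps:
    - {}
    - {}
    - {}
    - {}
    - {}
  finger_gap: 0.085

```text
clock: 14.2
tcp_pos: [0.6027, 0.0963, 0.1226]
eef_rot: [3.141, -0.0, 2.257]
force: [0.1, 0.1, 0.6]
gripper_width: 0.085
finger_force: 0.0
```

Call:
steer_hand:
  steps:
    - {"z":-0.4}
    - {"z":-0.6}
    - {"z":-0.6}
    - {"z":-0.4}
    - {"wz":0.07}
    - {}

```text
clock: 14.8
tcp_pos: [0.6029, 0.0962, 0.2233]
eef_rot: [3.14, 0.001, 2.117]
force: [-0.9, -1.0, -0.2]
gripper_width: 0.085
finger_force: 0.0
```

```bash
python3 -c "
from h import *
rows([.4512,.1644,.15],np.pi+.094)"
```

```text
tcp [0.6029 0.0962 0.2233] rot [3.1401e+00 7.0000e-04 2.1170e+00] w 0.085 F [-0.9 -1.  -0.2]
translate-first dx dy dz [ 0.1371 -0.0942  0.0733] rz -1.1186
```

Scaled: 0.0274 m is 0.548, -0.0188 m is -0.376, -0.14 rad / 2 = -0.07.

Call:
steer_hand:
  steps:
    - {"x":0.548, "y":-0.376}
    - {"x":0.548, "y":-0.376}
    - {"x":0.548, "y":-0.376}
    - {"x":0.548, "y":-0.376}
    - {"x":0.548, "y":-0.376}
    - {"wz":-0.07}
    - {"wz":-0.07}
    - {"wz":-0.07}
    - {"wz":-0.07}

```text
clock: 15.7
tcp_pos: [0.4505, 0.1644, 0.2218]
eef_rot: [-3.141, -0.001, 2.686]
force: [-0.3, 0.4, 0.7]
gripper_width: 0.0849
finger_force: 0.0
```

Call:
steer_hand:
  steps:
    - {"wz":-0.07}
    - {"wz":-0.07}
    - {"wz":-0.07}
    - {"wz":-0.069}
    - {}
    - {}

```text
clock: 16.3
tcp_pos: [0.4508, 0.1643, 0.2219]
eef_rot: [3.142, -0.001, -3.05]
force: [1.1, 0.4, -0.7]
gripper_width: 0.0849
finger_force: 0.0
```

```bash
python3 - <<'E'
from h import *
from station import ctrl, viewer, order, status
rows([.4512,.1644,.0255],np.pi+.094)
for n in("side","top"):
    c=viewer.camera(n);np.savez(n+"3.npz",**c)
    globals()[n]=c["frame"]
cv2.imwrite("pics/a3.png",np.hstack([cv2.resize(side[190:340,225:365],None,fx=4,fy=4),cv2.resize(top[130:250,300:356],None,fx=4,fy=5)[:600,:240]]))
E
```

```text
tcp [0.4508 0.1643 0.2219] rot [ 3.1415e+00 -1.1000e-03 -3.0498e+00] w 0.0849 F [ 1.1  0.4 -0.7]
translate-first dx dy dz [-4.000e-04  1.000e-04  1.964e-01] rz -0.0022
```

View pics/a3.png

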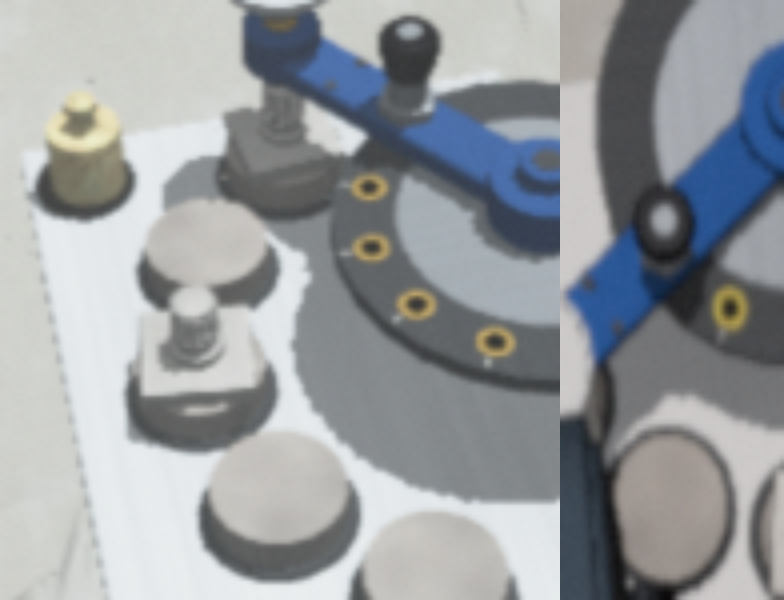

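The weight stands on the rest disc (side crop (84,165)), and the arm now reaches over the fresh head, with the knob at (411,31) and the stud under the foot at (285,110). I'll check the knob height and weight position by numbers.

```bash
python3 - <<'E'
from h import *
np.set_printoptions(precision=4,suppress=True)
t=dict(np.load("top3.npz"));s=dict(np.load("side3.npz"))
f=lambda x,y:((x+.5)/4-.5+225,(y+.5)/4-.5+190)
print("knob",tri(t,((104.5)/4-.5+300,(220.5)/5-.5+130),s,f(411,31)))
print("wknob",atz(s,*f(80,101),.074),"body top",atz(s,*f(84,125),.059))
p=(s["extrinsics"]);K=s["camera_matrix"]
for q in ([.6015,.0962,.150],[.6015,.0962,.159]):
    c=np.linalg.inv(p)@np.r_[q,1];u=K@c[:3]/c[2];print("proj",((u[:2]-[225,190]+.5)*4-.5))
E
```

```text
knob (array([0.6027, 0.0963, 0.1475]), np.float64(0.0003589339097978822))
wknob [0.4508 0.1587 0.074 ] body top [0.4514 0.1578 0.059 ]
proj [409.0331  26.9741]
proj [409.5058  11.176 ]
```

Scaled: 0.04 m is 0.8, 0.03 m is 0.6.

Call:
steer_hand:
  steps:
    - {"z":0.8}
    - {"z":0.8}
    - {"z":0.8}
    - {"z":0.6}
    - {"z":0.6}
    - {"z":0.32}
    - {}
    - {}

```text
clock: 17.2
tcp_pos: [0.4513, 0.1643, 0.0263]
eef_rot: [-3.142, -0.0, -3.049]
force: [0.3, 0.5, -0.3]
gripper_width: 0.0848
finger_force: 0.0
```

Call:
steer_hand:
  steps:
    - {}
    - {}
    - {}
    - {}
    - {}
    - {}
    - {}
    - {}
  finger_gap: 0
  force: 45

```text
clock: 18.0
tcp_pos: [0.4517, 0.1645, 0.0274]
eef_rot: [3.141, 0.002, -3.049]
force: [-0.8, 1.0, 6.3]
gripper_width: 0.0349
finger_force: 44.7
```

Call:
steer_hand:
  steps:
    - {"z":-0.2}
    - {"z":-0.6}
    - {"z":-0.8}
    - {"z":-0.8}
    - {"z":-0.8}
    - {"z":-0.6}
    - {}
    - {}

```text
clock: 18.8
tcp_pos: [0.4502, 0.1641, 0.2161]
eef_rot: [-3.142, -0.001, -3.048]
force: [-0.1, -0.4, -6.5]
gripper_width: 0.0343
finger_force: 46.7
```

```bash
python3 -c "
from h import *
rows([.5505,.158,.2],np.pi+.094)"
```

```text
tcp [0.4502 0.1641 0.2161] rot [-3.1415e+00 -7.0000e-04 -3.0484e+00] w 0.0343 F [-0.1 -0.4 -6.5]
translate-first dx dy dz [-0.0993 -0.0154  0.0161] rz -0.0008
```

Scaled: -0.025 m is -0.5, 0.02 m is 0.4.

Call:
steer_hand:
  steps:
    - {"x":-0.5, "y":-0.08}
    - {"x":-0.5, "y":-0.08}
    - {"x":-0.5, "y":-0.08}
    - {"x":-0.3, "y":-0.04}
    - {"x":-0.18, "y":-0.028}
    - {}
    - {"z":0.4}
    - {"z":0.3}
    - {"z":0.2}
    - {}

```text
clock: 19.8
tcp_pos: [0.5486, 0.1581, 0.1692]
eef_rot: [3.142, -0.006, -3.048]
force: [-0.6, -0.3, -4.4]
gripper_width: 0.0348
finger_force: 46.7
```

```bash
python3 - <<'E'
from h import *
from station import ctrl, viewer, order, status
rows([.5505,.158,.146],np.pi+.094)
c=viewer.camera("side")
cv2.imwrite("pics/a4.png",cv2.resize(c["frame"][140:260,235:355],None,fx=5,fy=5))
E
```

```text
tcp [0.5486 0.1581 0.1692] rot [ 3.1415 -0.0061 -3.0482] w 0.0348 F [-0.6 -0.3 -4.4]
translate-first dx dy dz [-0.0019 -0.0002  0.0232] rz -0.0006
```

View pics/a4.png

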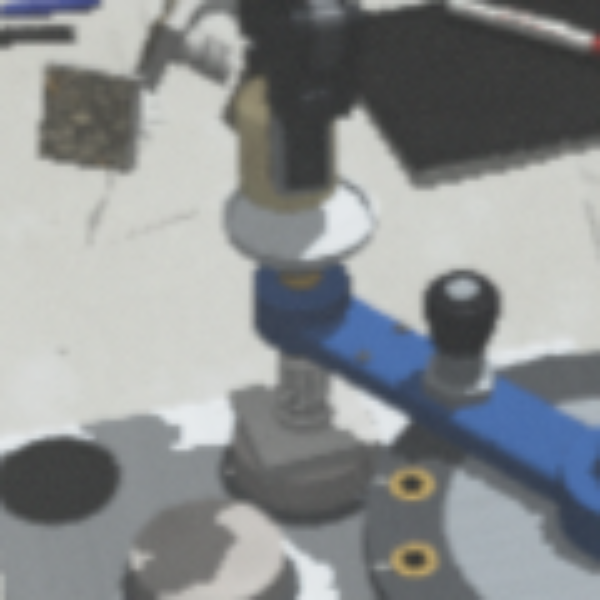

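The weight (crop centre (286,150)) hangs about 15 px, or 5 mm, left of the pan centre (301,220). I'll shift +x by 5 mm and lower slowly.

Scaled: 0.006 m is 0.12, 0.005 m is 0.1.

Call:
steer_hand:
  steps:
    - {"x":-0.06, "y":-0.004}
    - {"x":-0.04, "y":-0.004}
    - {"z":0.12}
    - {"z":0.1}
    - {"z":0.06}
    - {"z":0.04}
    - {}
    - {}

```text
clock: 20.65
tcp_pos: [0.5562, 0.1582, 0.1553]
eef_rot: [3.142, -0.0, -3.048]
force: [0.2, -0.1, -4.3]
gripper_width: 0.0348
finger_force: 46.7
```

Call:
steer_hand:
  steps:
    - {"z":0.04}
    - {"z":0.02}
    - {"z":0.02}
    - {}
    - {}

```text
clock: 21.15
tcp_pos: [0.5563, 0.1582, 0.1514]
eef_rot: [-3.142, 0.0, -3.048]
force: [-0.1, 0.2, -3.7]
gripper_width: 0.0346
finger_force: 46.8
```

Scaled: -0.003 m is -0.06, 0.002 m is 0.04.

Call:
steer_hand:
  steps:
    - {"z":-0.06}
    - {"x":0.04}
    - {"z":0.04}
    - {"z":0.04}
    - {"z":0.02}
    - {"z":0.02}
    - {"z":0.02}
    - {}
    - {}

```text
clock: 22.05
tcp_pos: [0.5541, 0.1581, 0.1473]
eef_rot: [3.141, -0.0, -3.048]
force: [-0.4, 0.2, -3.4]
gripper_width: 0.0345
finger_force: 46.8
```

Call:
steer_hand:
  steps:
    - {"z":0.02}
    - {"z":0.01}
    - {}
    - {}

```text
clock: 22.45
tcp_pos: [0.5542, 0.1581, 0.146]
eef_rot: [3.141, 0.0, -3.048]
force: [-0.7, 0.2, -1.1]
gripper_width: 0.0346
finger_force: 47.1
```

Scaled: 0.0004 m is 0.008.

Call:
steer_hand:
  steps:
    - {"z":0.008}
    - {}

```text
clock: 22.65
tcp_pos: [0.5542, 0.1581, 0.146]
eef_rot: [3.141, 0.0, -3.048]
force: [-2.6, 1.9, 4.0]
gripper_width: 0.0343
finger_force: 47.5
```

Call:
steer_hand:
  steps:
    - {}
    - {}
    - {}
    - {}
    - {}
  finger_gap: 0.085

```text
clock: 23.15
tcp_pos: [0.5545, 0.1579, 0.1454]
eef_rot: [-3.141, 0.0, -3.048]
force: [0.6, 0.1, -0.1]
gripper_width: 0.0846
finger_force: 0.0
```

Call:
steer_hand:
  steps:
    - {"z":-0.2}
    - {"z":-0.6}
    - {"z":-0.8}
    - {"z":-0.6}
    - {"x":0.6, "y":0.6}
    - {"x":0.6, "y":0.6}
    - {"x":0.6, "y":0.6}
    - {"y":0.6}
    - {}
    - {}

```text
clock: 24.15
tcp_pos: [0.4536, 0.2695, 0.2561]
eef_rot: [-3.141, 0.001, -3.047]
force: [0.5, -0.4, -0.6]
gripper_width: 0.085
finger_force: 0.0
```

```bash
python3 - <<'E'
from h import *
from station import ctrl, viewer, order, status
for n in("side","top"): globals()[n]=viewer.camera(n)["frame"]
cv2.imwrite("pics/a5.png",np.hstack([cv2.resize(side[170:270,235:335],None,fx=4,fy=4),cv2.resize(top[150:250,270:370],None,fx=4,fy=4)]))
E
```

```text
(no output)
```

View pics/a5.png

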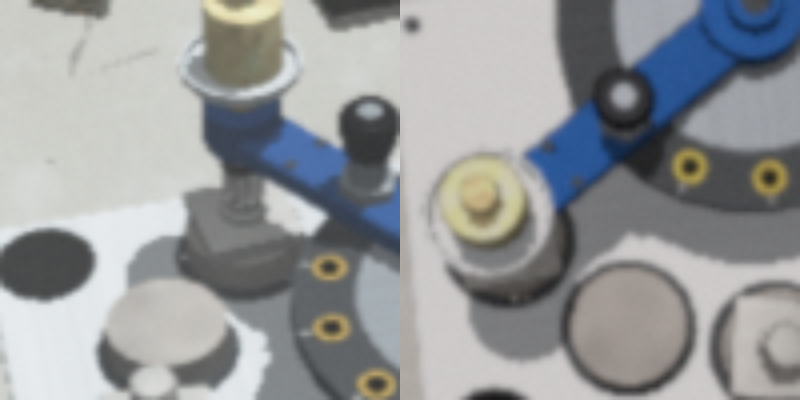

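The weight stands upright and near centre on the pan (side crop (242,60)). The foot is down on the fresh stud at (243,195), the knob is home, and the robot is clear. Handing in.

```bash
python3 -c "
from station import ctrl, viewer, order, status
print(order.job_done())"
```

```text
the job is handed in; nothing more can be done
None
```

I've handed the job in: the arm is pinned over the fresh head two places to the left, with the weight back on the pan pressing it down. It took about 24 s of the 64 s limit, neither head looked shifted in the pictures, and the system returned no verdict.

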